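# Set the slide viewer's dimmer to the marked level

## Robot

A 6-joint arm with a two-finger parallel gripper is mounted at the origin on a cart in front of the work surface, level with it; the furniture and walls round the work are solid. World frame = base frame: x ahead of the robot, y to its left, z up, the work surface at z = 0. Lengths are in m, angles in degrees, forces in N, time in s.
With the tool pointing down it reaches from about 0.3 to 0.875 m from the base axis. Payload 6.4 kg.
Tool frame: the origin (TCP) lies where the fingers leave the gripper's body, on its centre line; the fingertips stand 64 mm ahead of it and the grasp point (between the pads) lies 45 mm ahead of it; z points along the fingers, y is the line along which they close (so a half turn about z gives the same grasp; the last joint's range is limited). The gripper opens to 88 mm and grips with 3 to 60 N. Pads are 18 mm wide; open, the fingers measure 123 mm over their backs; the gripper's body (75 mm by 187 mm) begins 45 mm behind the grasp point.
Start: joints at [-82.752, 10.359, 92.074, -0, 77.567, -11.82], TCP at [0.188, -0.543, 0.303] pointing down, gripper open.
Joint ranges: [-171.53, 171.53], [-51.25, 118.39], [17.06, 147.69], [-65.23, 245.23], [0, 150.52], [-178.68, 178.68]. Speed limits (degrees/s): [147.25, 147.25, 172.46, 180, 180, 180].

## Interface

Orientations are given as [roll, pitch, yaw] about the fixed x, y, z axes, in that order (R = Rz(yaw) Ry(pitch) Rx(roll)).
In Python, from plant import ctrl gives the robot as it stands. The module is installed in compiled form; this text tells all that it offers.
- The arm moves only by the shell command python3 -m jog 'ROWS' [OPENING] [FORCE]. ROWS is JSON, one flat list of numbers, 6 for each row, row after row: the shift along the tool's x, y, z in cm, then the turn, a rotation vector about the tool's x, y, z in degrees. A call has 1 to 20 rows; each row shifts and turns the commanded pose from where the row before left it, along the tool's axes as they then stand; what a row does not reach is not made up. A row lasts 1/10 s, in which the tool goes at most 50 mm and 8.59 degrees, less where a joint would pass 70% of its speed; a pose out of reach is approached as far as the arm can. A call is refused whole if a number of a shift passes 5 or a number of a turn 8.59, either way. A call with a gripper value outside its range is refused whole. OPENING is the opening, from 0 (shut) to 1 (fully open), set as the call begins (- or left out, the last holds). The fingers move at their own pace and stop on an object; FORCE is the grip in N (left out, the last holds). Time passes only in rows, so rows that do not move let the fingers close. It gives the time, the measured TCP pose, the force, the opening and the grip force at its end, in the units of the state.
- ctrl.sense(): the state, without advancing time (a new reading comes with each control period).
- ctrl.snapshot(name): name is "scene" or "side" or "wrist"; returns a dict with "image" (480x640x3 uint8, red, green, blue), "mtx" (3x3 intrinsics, pixels), "dist" ([k1, k2, p1, p2, k3] as OpenCV has them; the pictures are not rectified), "R" (3x3) and "t" (3): a world point X has camera coordinates R X + t. Camera axes: x right, y down, z forward; pixel columns grow to the right and rows downward; lengths in m; the calibration is good to about 2 mm. A picture is of the moment at which its call begins. There is no depth.
- ctrl.finish_job(): hands the job in; it is judged then, once.
The state is a dict: "time_s": time; "joints": joint angles; "dq": joint speeds; "joint_torque": joint torques, N m; "tool_pos": TCP position; "ee_rot": TCP orientation; "wrist_force": force on the tool from outside, world axes, zero at the start; "moment": the same for the moment, N m; "width": finger opening in m; "finger_force": force on a finger pad.
Only numpy, scipy, OpenCV 4.12 (cv2) and the standard library are available. Lean on these libraries where they do the work, as an engineer would, in place of code of your own. Each camera call takes 0.05 s, during which the arm holds its last target. There are 200 camera calls.

## Task

Turn up the light of the slide viewer, the flat white light box with two glass slides on its screen: slide the grip of its dimmer along the track until it stands level with the small pointer clip beside that track, then let go. Leave the pointer clip where it is, and leave the speed slider of the stirrer (the squat grey box with a beaker on it) as it is set.

Things in the scene. Friction and masses are not known exactly. Their poses are not given: they have to be found in the camera images.
- viewer: slide viewer: white light box 170 (x) by 250 (y) by 30 mm high, fixed to the worktop; origin at the centre of its underside. Its dimmer track runs along y near the front edge, 55 mm to -x of the origin, y = -70 to +70 mm; the screen with two glass slides lies on the +x side.
- dimmer_grip (a point): centre of the dimmer's slider grip: upright black block 24 mm (x, across the track) by 18 mm (y, along it) by 40 mm tall, this point half-way up, 20 mm above the viewer's flat top. Axes as the viewer's. It starts near the +y end of its 140 mm track and must slide towards -y; it moves with 1 to 3 N and stays where it is left.
- pointer (a point): small dark pointer clip that marks the wanted level: flat plate 18 (x) by 12 (y) by 5 mm high lying on the viewer's top between track and screen, tip towards the track. This point is in its middle in y, 16 mm to +x of the track's centre line, 2.5 mm above the viewer's top. Axes as the viewer's. Held stiffly; 8 N along y would shift it.
- speed_grip (a point): centre of the slider grip of the magnetic stirrer, a look-alike of the dimmer's grip (24 by 18 by 40 mm), on a squat grey box 170 by 150 by 45 mm high with a round white plate that carries a beaker; not to be moved.

How it is judged (in metres and radians):
At the end, for the whole second after the job is handed in: The dimmer's grip stands level with the pointer clip: along the track their centres are less than 10 mm apart, and the grip has been let go (y of dimmer_grip in the frame of pointer between -0.01 and 0.01 m); the robot touches nothing.
It fails at once if the pointer clip was shifted by more than 6 mm (distance of pointer from where it was at the start of the episode above 0.006 m).
It fails at once if the stirrer's speed slider was shifted by more than 8 mm (distance of speed_grip from where it was at the start of the episode above 0.008 m).
It also fails if it takes over 29 s, if anything falls off the work surface, if the arm or the gripper's body presses on something with over 40 N, if the wrist force passes 120 N, or if a joint passes its speed limit or range.

## Working session

There is one attempt and no reset: what is moved stays moved. The work goes in short steps, Python scripts to look and compute and a shell command to move; the robot and the scene stay as the last step left them, time stands still between calls to the robot, and variables do not carry over. Pictures are saved under pics/ and viewed, at most 10 in all, crops included, and the job is handed in when it is done.

```bash
mkdir -p pics; python3 - <<'E'
from plant import ctrl
import cv2,pickle
for n in("scene","side"):
    s=ctrl.snapshot(n); cv2.imwrite(f"pics/{n}0.png",s["image"][:,:,::-1]); pickle.dump(s,open(f"{n}0.pkl","wb"))
st=ctrl.sense(); print(st["time_s"],st["tool_pos"],st["ee_rot"],st["width"])
E
```

```text
0.1 [ 0.1877949  -0.54307747  0.30193844] [-1.79914339e+02 -1.74780044e-02  1.90669113e+01] 0.08825263014130467
```

View pics/scene0.png

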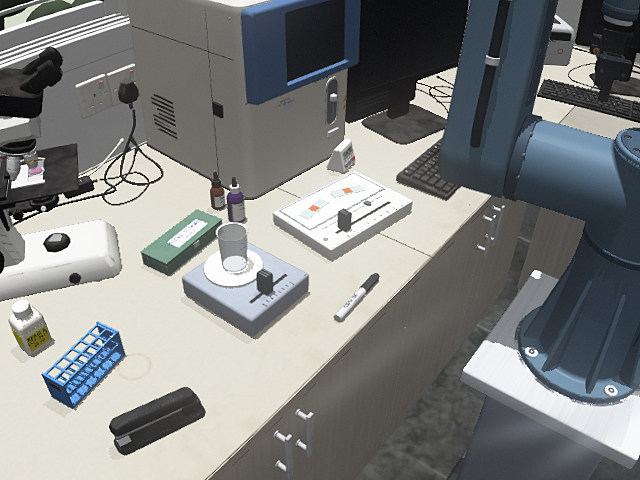

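View pics/side0.png

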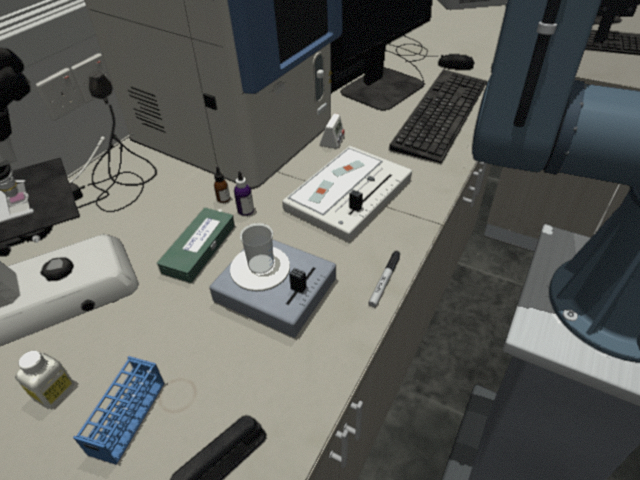

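The scene view shows the viewer at about (343,213), with the dimmer grip at (345,220) and the pointer near (367,203). In the side view the grip is at (356,200) and the pointer near (371,180). The stirrer is at (245,285) in the scene view. I'll zoom in for accurate corners.

```bash
python3 - <<'E'
import cv2,numpy as np
a=cv2.imread("pics/scene0.png")[165:265,265:425];b=cv2.imread("pics/side0.png")[140:240,275:435]
cv2.imwrite("pics/z.png",np.vstack([cv2.resize(i,None,fx=5,fy=3,interpolation=cv2.INTER_CUBIC) for i in(a,b)]))
E
```

```text
(no output)
```

View pics/z.png

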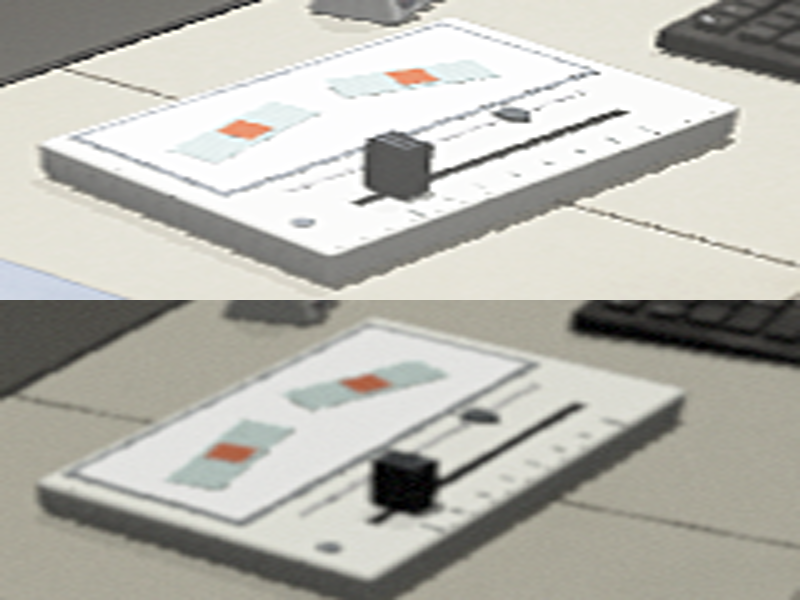

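```bash
cat > h.py <<'E'
import cv2,numpy as np
def cast(s,px,z):
    n=cv2.undistortPoints(np.array([[px]],float),s["mtx"],np.array(s["dist"]))[0,0]
    R=np.array(s["R"]);c=-R.T@s["t"];d=R.T@np.r_[n,1]
    return c+d*(z-c[2])/d[2]
E
python3 - <<'E'
from h import *;import pickle
names=["BL","FL","FR","BR","tL","tR","ptr","grip"];z=[.03]*6+[.0325,.07]
P={"scene":[(42,150),(330,255),(738,110),(445,18),(355,203),(627,112),(513,115),(398,138)],
"side":[(40,490),(370,580),(685,392),(372,320),(372,520),(582,406),(481,416),(403,460)]}
for n,L in P.items():
    s=pickle.load(open(n+"0.pkl","rb"));X=[]
    for nm,(u,v),h in zip(names,L,z):
        p=(265+u/5,165+v/3) if n=="scene" else (275+u/5,140+(v-300)/3)
        X.append(cast(s,p,h)[:2])
    X=np.array(X);c=X[:4].mean(0);d=(X[1]+X[0]-X[2]-X[3]);yaw=np.degrees(np.arctan2(-d[0],d[1]))
    a=np.radians(yaw);R=np.array([[np.cos(a),-np.sin(a)],[np.sin(a),np.cos(a)]])
    print(n,c.round(4),yaw.round(1))
    for m,x in zip(names,X):print(m,x.round(4),((x-c)@R).round(4))
E
```

```text
scene [ 0.533  -0.0561] -7.6
BL [0.6288 0.0567] [0.08   0.1244]
FL [0.4699 0.0754] [-0.08    0.1219]
FR [ 0.4326 -0.1657] [-0.085 -0.122]
BR [ 0.6007 -0.1906] [ 0.085  -0.1243]
tL [0.4946 0.0254] [-0.0489  0.0757]
tR [ 0.468  -0.1333] [-0.0541 -0.0852]
ptr [ 0.5015 -0.0963] [-0.0259 -0.0441]
grip [0.4925 0.0026] [-0.048   0.0528]
side [ 0.5345 -0.0547] -7.6
BL [0.6306 0.0583] [0.0802 0.1248]
FL [0.4713 0.0765] [-0.0802  0.1217]
FR [ 0.4364 -0.1658] [-0.0825 -0.1232]
BR [ 0.5998 -0.1878] [ 0.0825 -0.1233]
tL [0.4961 0.0241] [-0.0486  0.073 ]
tR [ 0.47   -0.1298] [-0.054 -0.083]
ptr [ 0.5029 -0.0961] [-0.0259 -0.0452]
grip [0.4921 0.0065] [-0.0502  0.055 ]
```

```bash
python3 -m jog '[3.31,-3,0,0,0,0, 3.31,-3,0,0,0,0, 3.31,-3,0,0,0,0, 3.31,-3,0,0,0,0, 3.31,-3,0,0,0,0, 3.31,-3,0,0,0,0, 3.31,-3,0,0,0,0, 3.31,-3,0,0,0,0, 3.31,-3,0,0,0,0, 3.31,-3,0,0,0,0, 3.31,-3,0,0,0,0, 3.31,-3,0,0,0,0, 3.31,-3,0,0,0,0, 3.31,-3,0,0,0,0, 0,0,0,0,0,6.67, 0,0,0,0,0,6.67, 0,0,0,0,0,6.67, 0,0,0,0,0,6.67, 0,0,0,0,0,0, 0,0,0,0,0,0]' 1
python3 - <<'E'
from plant import ctrl
import cv2,pickle
s=ctrl.snapshot("wrist"); cv2.imwrite("pics/w1.png",s["image"][:,:,::-1]); pickle.dump(s,open("w1.pkl","wb"))
st=ctrl.sense();print(st["time_s"],st["tool_pos"],st["ee_rot"],st["wrist_force"])
E
```

```text
time_s: 2.1
tool_pos: [0.4885, 0.0049, 0.3025]
ee_rot: [-180.0, 0.0, -7.4]
wrist_force: [0.4, -0.2, -0.6]
width: 0.0881
finger_force: 0.0
2.15 [0.48851827 0.00484363 0.30253338] [-1.79998428e+02  2.25544445e-02 -7.46100476e+00] [-0.21660994  0.3082867   0.48003305]
```

View pics/w1.png

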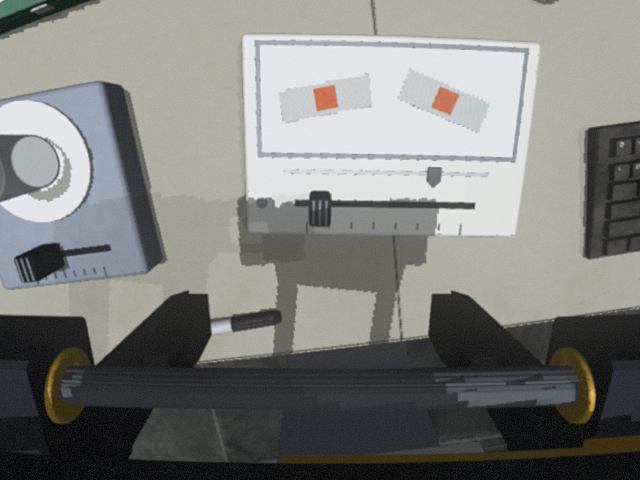

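The wrist view shows the grip at (320,209), the track from (295,204) to (475,206), and the pointer at (434,175) with its tip at (434,185).

```bash
python3 - <<'E'
from h import *;import pickle
s=pickle.load(open("w1.pkl","rb"));R=np.array(s["R"]);print("cam",(-R.T@s["t"]).round(3))
g=cv2.cvtColor(s["image"],cv2.COLOR_RGB2GRAY)
r=g[185:230,305:336];m=(r<75)
ys,xs=np.nonzero(m);print("grip box",xs.min()+305,xs.max()+305,ys.min()+185,ys.max()+185)
for k in range(0,45,3):print(185+k,"".join("#" if v<45 else "+" if v<75 else "." for v in r[k]))
m=(g[164:190,424:446]<140);ys,xs=np.nonzero(m);print("ptr",xs.mean()+424,xs.min()+424,xs.max()+424,ys.min()+164,ys.max()+164)
a=np.radians(-7.6);c=np.array([.5338,-.0554]);V=np.array([[np.cos(a),-np.sin(a)],[np.sin(a),np.cos(a)]])
for n,p,z in[("BL",(243,36),.03),("BR",(540,43),.03),("FL",(247,234),.03),("FR",(515,236),.03),("tL",(295,204),.03),("tR",(475,206),.03),("ptr",(434,175),.035),("griptop",(320,194),.07),("griplow",(320,209),.07)]:
    x=cast(s,p,z)[:2];print(n,x.round(4),((x-c)@V).round(4))
E
```

```text
cam [ 0.56  -0.004  0.385]
grip box 305 335 192 226
185 ...............................
188 ...............................
191 ...............................
194 ......+++++++++++++++++++......
197 .....++++++++++++++++++++......
200 ....+++...+++....+++...+++.....
203 +++++++....++....+++....+++++++
206 ....+++....++....+++...+++.....
209 ....+++...+++...++++..++++.....
212 ....++++.+++++..++++..++++.....
215 ....++++.+++++..+++++.++++.....
218 ....++++.+++++.+++++..+++......
221 ....++++.+++++.+++++..+++......
224 .....+++++++++.+++++.++++......
227 ...............................
ptr 433.44347826086954 427 440 167 186
BL [0.6379 0.0482] [0.0895 0.1164]
BR [ 0.6042 -0.1948] [ 0.0882 -0.1289]
FL [0.4733 0.0737] [-0.0771  0.12  ]
FR [ 0.4394 -0.1713] [-0.0783 -0.1274]
tL [0.495  0.0263] [-0.0493  0.0758]
tR [ 0.4725 -0.1342] [-0.0503 -0.0862]
ptr [ 0.5057 -0.0972] [-0.0223 -0.0451]
griptop [0.5076 0.0022] [-0.0336  0.0537]
griplow [0.4958 0.0038] [-0.0455  0.0536]
```

```bash
python3 -m jog '[0.45,0,3.6,0,0,0.35, 0,0,4,0,0,0, 0,0,4,0,0,0, 0,0,3,0,0,0, 0,0,2,0,0,0, 0,0,1.5,0,0,0, 0,0,1,0,0,0, 0,0,0.5,0,0,0, 0,0,0,0,0,0]' 1
python3 -m jog '[0,0,0,0,0,0, 0,0,0,0,0,0, 0,0,0,0,0,0, 0,0,0,0,0,0, 0,0,0,0,0,0, 0,0,0,0,0,0, 0,0,0,0,0,0, 0,0,0,0,0,0]' 0 10
```

```text
time_s: 3.05
tool_pos: [0.493, 0.0043, 0.1065]
ee_rot: [-180.0, 0.0, -7.9]
wrist_force: [0.2, 0.2, -0.1]
width: 0.0881
finger_force: 0.0
time_s: 3.85
tool_pos: [0.4931, 0.0043, 0.1067]
ee_rot: [-180.0, 0.0, -8.0]
wrist_force: [0.7, -0.3, 0.1]
width: 0.0263
finger_force: 0.0
```

```bash
python3 -m jog '[0,0,0,0,0,0, 0,0,0,0,0,0, 0,0,0,0,0,0, 0,0,0,0,0,0]' 0 10
```

```text
time_s: 4.25
tool_pos: [0.4931, 0.0043, 0.1067]
ee_rot: [-180.0, 0.0, -8.0]
wrist_force: [-0.1, 0.0, 0.5]
width: 0.0177
finger_force: 10.0
```

```bash
python3 -m jog '[0,0.4,0,0,0,0, 0,0.7,0,0,0,0, 0,0.7,0,0,0,0, 0,0.7,0,0,0,0, 0,0.7,0,0,0,0, 0,0.7,0,0,0,0, 0,0.7,0,0,0,0, 0,0.7,0,0,0,0, 0,0.7,0,0,0,0, 0,0.7,0,0,0,0, 0,0.7,0,0,0,0, 0,0.7,0,0,0,0, 0,0.7,0,0,0,0, 0,0.7,0,0,0,0, 0,0.3,0,0,0,0, 0,0,0,0,0,0, 0,0,0,0,0,0]'
python3 - <<'E'
from plant import ctrl
import cv2,pickle
s=ctrl.snapshot("wrist"); cv2.imwrite("pics/w2.png",s["image"][:,:,::-1]); pickle.dump(s,open("w2.pkl","wb"))
E
```

```text
time_s: 5.95
tool_pos: [0.4791, -0.0936, 0.1067]
ee_rot: [179.9, 0.1, -8.0]
wrist_force: [-5.2, -1.3, 3.6]
width: 0.0181
finger_force: 10.0
```

View pics/w2.png

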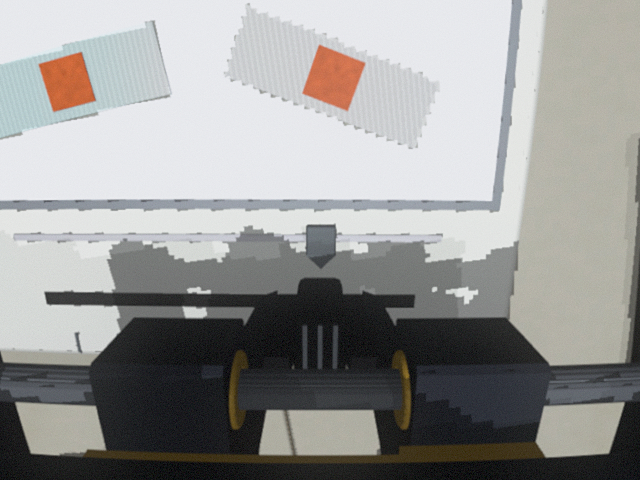

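The wrist view shows the pointer at (321,243), lined up with the gripped grip at (320,290). They are level to within about 1 mm. I'll release the grip and rise straight up.

```bash
python3 -m jog '[0,0,0,0,0,0, 0,0,0,0,0,0, 0,0,0,0,0,0, 0,0,0,0,0,0, 0,0,0,0,0,0, 0,0,0,0,0,0, 0,0,0,0,0,0]' 0.6
python3 -m jog '[0,0,-1,0,0,0, 0,0,-2,0,0,0, 0,0,-3,0,0,0, 0,0,-4,0,0,0, 0,0,-4,0,0,0, 0,0,-3,0,0,0, 0,0,-2,0,0,0, 0,0,0,0,0,0, 0,0,0,0,0,0]'
python3 - <<'E'
from plant import ctrl
import cv2,pickle
s=ctrl.snapshot("wrist"); cv2.imwrite("pics/w3.png",s["image"][:,:,::-1])
E
```

```text
time_s: 6.7
tool_pos: [0.4795, -0.0927, 0.1067]
ee_rot: [180.0, -0.0, -8.0]
wrist_force: [0.1, -0.4, -0.1]
width: 0.053
finger_force: 0.0
time_s: 7.6
tool_pos: [0.4793, -0.0927, 0.2967]
ee_rot: [180.0, -0.0, -8.0]
wrist_force: [-0.2, 0.2, 0.0]
width: 0.0531
finger_force: 0.0
```

View pics/w3.png

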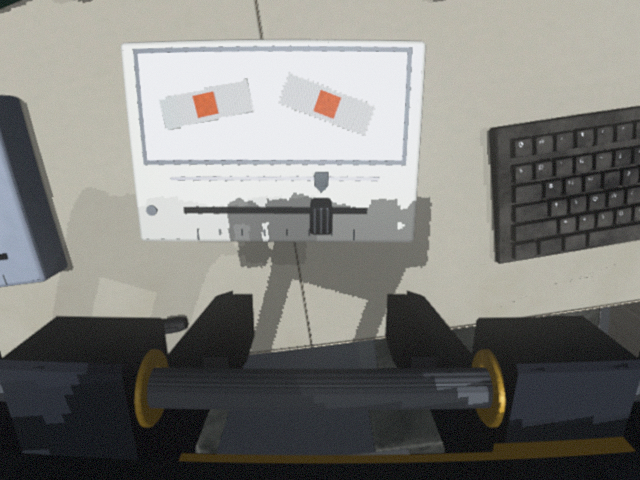

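The grip, at (320,215), stands free and level with the pointer at (321,181).

```bash
python3 -c "
from plant import ctrl
print(ctrl.finish_job())"
```

```text
the job is handed in; nothing more can be done
None
```

I slid the dimmer grip level with the pointer clip (about 1 mm apart in the last picture), let go, backed the arm clear and handed the job in at about 7.7 s; no verdict was returned.

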